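Free the stuck juicer cone and set it to drain

ROBOT

A 6-joint arm with a two-finger parallel gripper is mounted at the origin on a cart in front of the work surface, level with it; the furniture and walls round the work are solid. World frame = base frame: x ahead of the robot, y to its left, z up, the work surface at z = 0. Lengths are in m, angles in rad, forces in N, time in s.
With the tool pointing down it reaches from about 0.375 to 0.975 m from the base axis. Payload 3.8 kg.
Tool frame: the origin (TCP) lies on the mounting face of the last link; the fingertips stand 173 mm ahead of it and the grasp point (between the pads) lies 155 mm ahead of it; z points along the fingers, y is the line along which they close (so a half turn about z gives the same grasp; the last joint's range is limited). The gripper opens to 85 mm and grips with 20 to 120 N. Pads are 22 mm wide; open, the fingers measure 114 mm over their backs; the gripper's body (76 mm by 85 mm) begins 54 mm behind the grasp point. The pads swing forward as they close: fully open they stand 13 mm farther back than shut.
Start: joints at [-1.159, 0.264, 1.604, -0, 1.274, -0.037], TCP at [0.293, -0.608, 0.405] pointing down, gripper open.
Joint ranges: [-2.63, 2.63], [-0.94, 2.18], [0.31, 2.57], [-1.31, 4.45], [0, 2.66], [-2.55, 2.55]. Speed limits (rad/s): [2.57, 2.57, 3.14, 3.14, 3.14, 3.14].

INTERFACE

Orientations are given as a rotation vector (axis times angle).
In Python, from workcell import bot gives the robot as it stands.
- The arm moves only by the tool drive_tool, never from a script. Its argument "increments" is a list of rows, each an object with "delta_pos": the shift along the tool's x, y, z in mm, a list of three; "turn": the turn about the tool's z in rad; "jaw": the opening, from -1 (shut) to 1 (fully open). A call has 1 to 8 rows; each row shifts and turns the commanded pose from where the row before left it, along the tool's axes as they then stand; what a row does not reach is not made up. A row lasts 1/12 s, in which the tool goes at most 41.7 mm and 7.16 degrees, less where a joint would pass 70% of its speed; a pose out of reach is approached as far as the arm can. A call is refused whole if a number of a shift passes 41.7 or a number of a turn 0.125, either way. A call with a gripper value outside its range is refused whole. The fingers move at their own pace and stop on an object; "grip_force" is the grip in N (left out, the last holds). Time passes only in rows, so rows that do not move let the fingers close. It gives the time, the measured TCP pose, the force, the opening and the grip force at its end, in the units of the state.
- bot.read_state(): the state, without advancing time (a new reading comes with each control period).
- bot.read_camera(name): name is "side" or "top"; returns a dict with "pixels" (480x640x3 uint8, red, green, blue), "fovy" (degrees; the focal length in pixels is half the picture's height over the tangent of half this angle, whatever the lens; pixels are square), "cx", "cy" (the principal point, pixels), "camera_from_world" (4x4, takes a point from world to camera coordinates). Camera axes: x right, y down, z forward; pixel columns grow to the right and rows downward; lengths in m; the calibration is good to about 2 mm. A picture is of the moment at which its call begins. There is no depth.
- bot.finish_job(): hands the job in; it is judged then, once.
The state is a dict: "time": time; "q": joint angles; "joint_vel": joint speeds; "joint_torque": joint torques, N m; "tool_pos": TCP position; "tcp_rot": TCP orientation; "wrist_force": force on the tool from outside, world axes, zero at the start; "torque": the same for the moment, N m; "width": opening from 0.0 (shut) to 1.0 (fully open); "grip_force": force on a finger pad.
Only numpy, scipy, OpenCV 4.12 (cv2) and the standard library are available. Lean on these libraries where they do the work, as an engineer would, in place of code of your own. Each camera call takes 0.05 s, during which the arm holds its last target. There are 200 camera calls.

TASK

First take the hook lying on the worktop, catch it in the wire loop of the steel drip tray and drag the tray out to the right until all of it is clear of the corner wall cabinet overhead, keeping the glass in it upright, and lay the hook down again on the worktop, off the tray; do not pull or push the tray by hand. Then free the juicer's reamer cone, which is stuck on its spindle: twist it to and fro while pulling gently upwards until it comes off, without lifting, tipping or dragging the juicer, and stand it upright on the floor of the tray. Leave the cup, the bottle and the other things where they stand.

Things in the scene. Friction and masses are not known exactly. Their poses are not given: they have to be found in the camera images.
- reamer: white ribbed reamer cone, 71 mm tall, 0.24 kg. Origin: centre of its underside, z up its axis. Flange 72 mm across, 6 mm thick; above it a body 53 mm across with upright sides 8 to 43 mm up (grip it 36 to 40 mm up, any yaw), then a dome. Stuck on the juicer's spindle: turning it takes about 0.4 N m; while it turns a few newtons lift it (rise at most about 3 mm per radian turned)
- spindle (a point): the top of the juicer's upright steel spindle (24 mm across, 21 mm tall), inside the cone. Spring leaves in the cone grip it over the first 14 mm of upward travel; then the cone is free. A straight pull would need 29 to 43 N, but the juicer weighs only 22 N, so a straight pull picks it up
- juicer: electric citrus juicer, white, loose on rubber feet, 2.2 kg, 152 mm across, bowl rim 99 mm high; spout along its own -x to 125 mm from the axis. Origin: centre of its underside, z up along the spindle. The stuck cone's underside is 84 mm above this origin. A cup stands under the spout
- tray: loose open steel drip tray, 210 mm (own x) by 150 mm (own y), 29 mm high, walls and floor 4 mm, 0.5 kg. Origin: centre of its underside. It starts under the corner wall cabinet at the left, whose lower front edge runs slantwise over the worktop along about x + y = 0.92 (m); it slides on the worktop with 2 to 4 N
- tray_eye (a point): centre of the eye of the tray's fixed, level wire loop (wire 5 mm), which stands out from the middle of the tray's -x wall: own (-0.121, 0, 0.018), 18 mm above the worktop. The eye is 33 mm along the tray's x by 39 mm along its y. Axes as the tray's; at the start the loop points right, about world -y
- rack_hook: oven-rack hook lying on the worktop, 0.09 kg: wooden handle 110 mm long (own x), 24 mm wide and 24 mm high; origin at the centre of the handle's underside, centre of mass in the handle. From its +x end a 7 mm steel rod rises to 38 mm and ends in a prong that points straight down. Take it across the handle from above
- hook_tip (a point): lower end of the hook's prong (7 mm thick, 32 mm free length below the rod), at own (0.150, 0, 0.0025) of the hook; axes as the hook's
- glass_small: small clear tumbler 48 mm across and 61 mm tall standing in the half of the tray away from the loop; origin at the centre of its underside
- cup: white striped cup 65 mm across, 50 mm tall, with a handle, under the juicer's spout; origin about the middle of its underside
- mill: wooden pepper mill 58 mm across, 170 mm tall, behind the juicer; origin at the centre of its underside
- salt: shaker 44 mm across, 90 mm tall, behind the juicer; origin at the centre of its underside
- lemon: lemon 78 x 55 x 56 mm lying towards the back; origin at its lowest point
- jam: jar with a green lid, 68 mm across, 84 mm tall, towards the back; origin at the centre of its underside
- bottle: tall green squeeze bottle, 51 x 86 mm and 235 mm tall, standing behind and to the left of the juicer; origin at the centre of its underside

How it is judged:
By the outcome, as a careful person would: the job done as asked, in the order asked, and still so for the second after the job is handed in, with the robot touching nothing.
It also fails if it takes over 72 s, if anything falls off the work surface, if the arm or the gripper's body presses on something with over 40 N, if the wrist force passes 120 N, or if a joint passes its speed limit or range.

## Working session

There is one attempt and no reset: what is moved stays moved. The work goes in short steps, Python scripts to look and compute and a tool call to move; the robot and the scene stay as the last step left them, time stands still between calls to the robot, and variables do not carry over. Pictures are saved under pics/ and viewed, at most 10 in all, crops included, and the job is handed in when it is done.

Besides the shell and the picture viewer there is one more tool, called after "Emit:" as name(argument=value, ...), one argument or row to a line, values as JSON. drive_tool: Moves the arm, as the interface text tells. Its arguments: {"type":"object","properties":{"increments":{"type":"array"},"grip_force":{"type":"number"}},"required":["increments"]}

```bash
mkdir -p pics; ls; cat > h.py <<'E'
import numpy as np, cv2
from workcell import bot
def cam(n):
    c=bot.read_camera(n); f=240/np.tan(np.radians(c['fovy'])/2)
    c['K']=np.array([[f,0,c['cx']],[0,f,c['cy']],[0,0,1]]); c['T']=np.array(c['camera_from_world']); return c
def proj(c,p):
    q=c['T']@np.append(p,1); u=c['K']@q[:3]; return u[:2]/u[2]
def ray(c,uv):
    R=c['T'][:3,:3]; o=-R.T@c['T'][:3,3]; d=R.T@np.linalg.solve(c['K'],[uv[0],uv[1],1]); return o,d
def onz(c,uv,z):
    o,d=ray(c,uv); return o+d*(z-o[2])/d[2]
def save(c,n): cv2.imwrite('pics/'+n,c['pixels'][:,:,::-1])
E
python3 - <<'E'
from h import *
s=bot.read_state(); print(s)
for n in ('side','top'):
    c=cam(n); save(c,n+'0.png'); print(n,c['fovy'],c['cx'],c['cy'],np.round(c['T'],3).tolist())
E
```

```text
pics
{'time': 0.0, 'q': array([-1.15891978e+00,  2.64757726e-01,  1.60537558e+00, -3.31416702e-06,
        1.27372375e+00, -3.68694259e-02]), 'joint_vel': array([-0.00072461, -0.00093196, -0.00139451, -0.00124367, -0.00043904,
        0.00154557]), 'joint_torque': array([-9.66422194e-04, -5.15110588e+01, -3.67316616e+01, -3.86041702e-04,
        1.29525672e-02, -3.77446085e-06]), 'tool_pos': array([ 0.29271644, -0.60784273,  0.40335767]), 'tcp_rot': array([-3.06067610e+00, -6.98495624e-01,  6.67450347e-04]), 'wrist_force': array([-0.03717092,  0.07480734, -0.69364329]), 'torque': array([0.0415214 , 0.06080195, 0.02306721]), 'grip_force': 0.0, 'width': 0.9954969869273014}
side 49.886156419134274 321.59981194975364 242.54588236400684 [[0.993, -0.116, -0.017, -0.56], [-0.072, -0.492, -0.867, 0.148], [0.092, 0.863, -0.497, 1.47], [0.0, 0.0, 0.0, 1.0]]
top 56.90411977576199 323.97923509134915 234.65144353594795 [[0.003, -1.0, 0.02, 0.044], [-0.992, -0.005, -0.127, 0.577], [0.127, -0.02, -0.992, 1.211], [0.0, 0.0, 0.0, 1.0]]
```

View pics/side0.png

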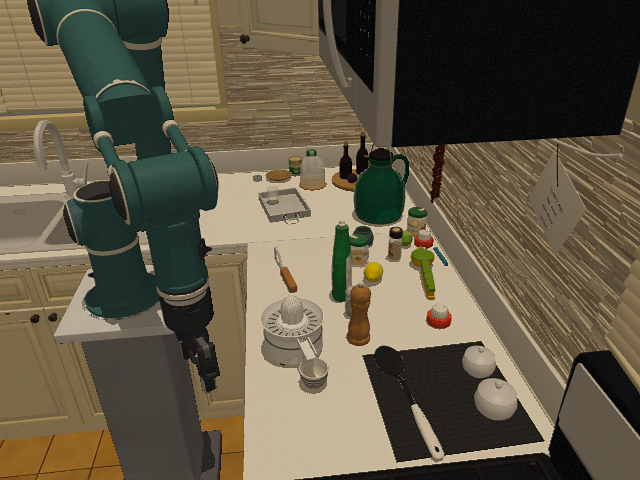

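View pics/top0.png

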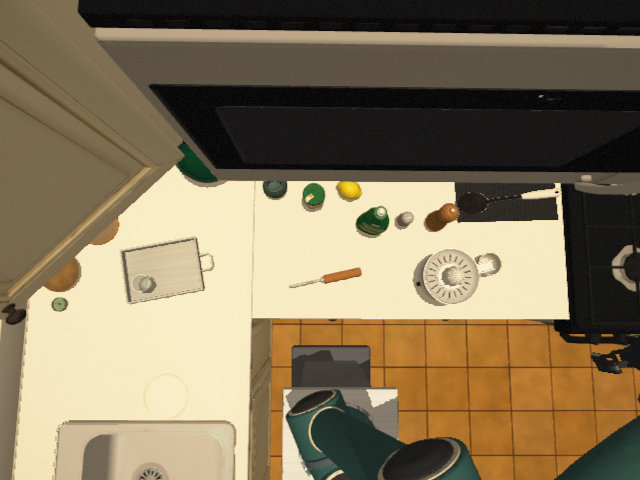

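The top view shows the tray at about (165,270) with its loop at (207,262). The hook's handle is at (342,276) with its tip at (292,287). The juicer and reamer are at (450,277), the cup at (488,264). The side view shows the reamer at (292,308). Next I'll measure these.

```bash
python3 - <<'E'
from h import *
t=cam('top'); s=cam('side')
im=t['pixels'].astype(int); hsv=cv2.cvtColor(t['pixels'],cv2.COLOR_RGB2HSV)
def box(m,x0,y0,x1,y1):
    z=np.zeros(m.shape,np.uint8); z[y0:y1,x0:x1]=m[y0:y1,x0:x1]; return z
def big(m): 
    cs,_=cv2.findContours(m.astype(np.uint8),cv2.RETR_EXTERNAL,cv2.CHAIN_APPROX_NONE); return max(cs,key=cv2.contourArea)
# handle
h=box((hsv[...,1]>120)&(hsv[...,0]<22),310,260,370,295); c=big(h); r=cv2.minAreaRect(c); print('handle px',r)
P=cv2.boxPoints(r); W=np.array([onz(t,p,.018) for p in P]); print('handle W',W.round(4).tolist(),W.mean(0).round(4))
# differences from the worktop colour
bg=np.median(im[300:315,260:420].reshape(-1,3),0); print('bg',bg)
d=np.abs(im-bg).sum(2)
m=box(d>60,283,275,325,295); ys,xs=np.nonzero(m); print('rod left px',xs.min(),ys[xs<=xs.min()+3].mean(), 'tip@z.035',onz(t,(xs.min(),ys[xs<=xs.min()+3].mean()),.037).round(4))
print('rod pts',[(x,ys[xs==x].mean()) for x in range(290,325,6) if (xs==x).any()])
m=box(d>75,112,228,204,310); m=cv2.morphologyEx(m,cv2.MORPH_CLOSE,np.ones((5,5))); c=big(m); r=cv2.minAreaRect(c); print('tray px',r)
W=np.array([onz(t,p,.029) for p in cv2.boxPoints(r)]); print('tray',W.round(4).tolist(),W.mean(0).round(4), np.linalg.norm(np.diff(W,axis=0),axis=1))
v=np.hstack([t['pixels'][215:325,100:220],t['pixels'][245:310,280:400][:,:].repeat(1,0) if 0 else t['pixels'][215:325,280:400],t['pixels'][215:325,400:520]])
v=cv2.resize(v[:,:,::-1],(800,int(110*800/360)),interpolation=cv2.INTER_CUBIC)
w=cv2.resize(s['pixels'][180:400,240:400][:,:,::-1],(400,550)); 
cv2.imwrite('pics/crop1.png',np.vstack([v,cv2.copyMakeBorder(cv2.resize(s['pixels'][180:300,240:520][:,:,::-1],(800,343)),0,0,0,0,cv2.BORDER_CONSTANT)]))
E
```

```text
handle px ((341.9588317871094, 275.064697265625), (8.134893417358398, 37.8543701171875), 77.47119140625)
handle W [[0.4641, 0.0493, 0.018], [0.4876, -0.0555, 0.018], [0.4652, -0.0603, 0.018], [0.4418, 0.0443, 0.018]] [ 0.4647 -0.0055  0.018 ]
bg [248. 235. 195.]
rod left px 289 286.0 tip@z.035 [0.4332 0.1426 0.037 ]
rod pts [(290, np.float64(286.0)), (296, np.float64(285.5)), (302, np.float64(283.5)), (308, np.float64(282.5)), (314, np.float64(281.0)), (320, np.float64(279.0))]
tray px ((163.31143188476562, 269.54791259765625), (56.05683517456055, 84.05937194824219), 79.5625228881836)
tray [[0.533, 0.6247, 0.029], [0.5771, 0.3966, 0.029], [0.4231, 0.3627, 0.029], [0.3809, 0.5877, 0.029]] [0.4785 0.4929 0.029 ] [0.23238785 0.15776497 0.22892599]
```

View pics/crop1.png

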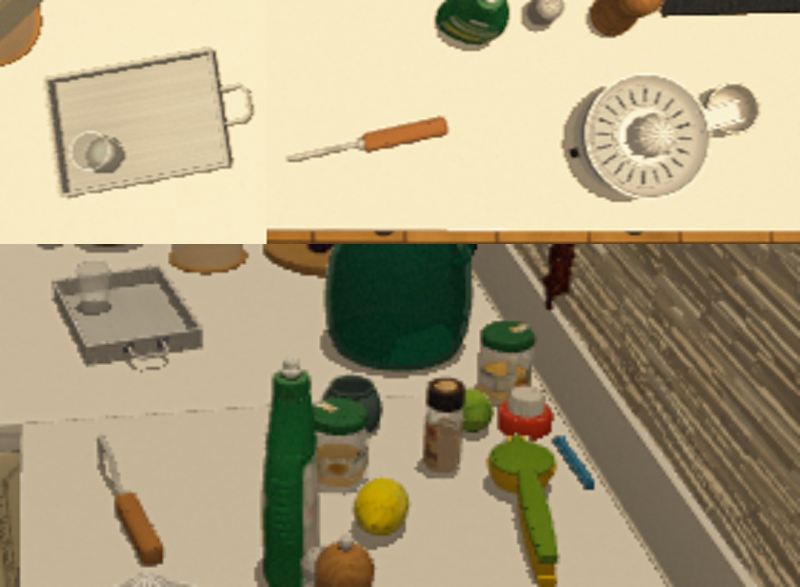

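The crop refines the tray rim corners to about (121.6,250.1), (195.9,237.5), (204.4,289.7) and (129.3,302.3) in the top image. The eye is near (206.7,261.8), the bowl rim's centre near (450.3,276.2) and the cone's top near (453.4,274.9).

```bash
cat >> h.py <<'E'
from scipy.spatial.transform import Rotation as Ro
def ang():
    R=Ro.from_rotvec(bot.read_state()['tcp_rot']).as_matrix(); return np.arctan2(R[1,0],R[0,0]),R
def goto(p,a=None):
    s=bot.read_state(); a0,R=ang(); a=a0 if a is None else a
    d=np.array(p)-s['tool_pos']; ca,sa=np.cos(a),np.sin(a)
    print('now',s['tool_pos'].round(4),'a',round(a0,3),'tilt',np.degrees(np.arccos(-R[2,2])).round(2),'turn',round(a0-a,3),'shift mm after turn',(1000*np.array([d[0]*ca+d[1]*sa,d[0]*sa-d[1]*ca,-d[2]])).round(1))
E
python3 - <<'E'
from h import *
t=cam('top'); s=cam('side')
W=np.array([onz(t,p,.029)[:2] for p in [(121.6,250.1),(195.9,237.5),(204.4,289.7),(129.3,302.3)]])
print('tray',W.round(4).tolist(),W.mean(0).round(4),np.linalg.norm(W-np.roll(W,-1,0),axis=1).round(3))
d=(W[1]+W[2]-W[0]-W[3]); d/=np.linalg.norm(d); print('loop dir',d.round(3),'eye pred',(W.mean(0)+.121*d).round(4),'eye seen',onz(t,(206.7,261.8),.018).round(4))
print('bowl',onz(t,(450.3,276.2),.099).round(4),'cone top view',onz(t,(453.4,274.9),.150).round(4))
print('cone side apex',onz(s,(292,294),.155).round(4), 'proj',proj(s,[*onz(t,(450.3,276.2),.099)[:2],.155]))
print('cup',onz(t,(488,263),.05).round(3),'bottle',onz(t,(376,212),.235).round(3))
goto([.4647,-.0055,.26],1.79)
E
```

```text
tray [[0.5317, 0.6116], [0.5682, 0.4065], [0.4225, 0.3773], [0.3875, 0.5819]] [0.4775 0.4943] [0.208 0.149 0.208 0.147]
loop dir [ 0.172 -0.985] eye pred [0.4983 0.3751] eye seen [0.5006 0.3765 0.018 ]
bowl [ 0.4596 -0.2888  0.099 ] cone top view [ 0.4611 -0.2812  0.15  ]
cone side apex [ 0.4649 -0.2827  0.155 ] proj [289.8771075  295.71429087]
cup [ 0.498 -0.411  0.05 ] bottle [ 0.607 -0.074  0.235]
now [ 0.2928 -0.6081  0.4042] a 0.449 tilt 0.05 turn -1.341 shift mm after turn [550.8 298.8 144.2]
```

Emit:
drive_tool(
  increments=[
    {"delta_pos": [0,0,0],"turn": -0.12,"jaw": 1},
    {"delta_pos": [0,0,0],"turn": -0.12,"jaw": 1},
    {"delta_pos": [0,0,0],"turn": -0.12,"jaw": 1},
    {"delta_pos": [0,0,0],"turn": -0.12,"jaw": 1},
    {"delta_pos": [0,0,0],"turn": -0.12,"jaw": 1},
    {"delta_pos": [0,0,0],"turn": -0.12,"jaw": 1},
    {"delta_pos": [0,0,0],"turn": -0.12,"jaw": 1},
    {"delta_pos": [0,0,0],"turn": -0.12,"jaw": 1},
  ],
  grip_force=60,
)

```text
time: 0.97
tool_pos: [0.2929, -0.6081, 0.4046]
tcp_rot: [-2.388, -2.041, -0.0]
wrist_force: [0.2, -0.5, 0.0]
width: 1.001
grip_force: 0.0
```

Emit:
drive_tool(
  increments=[
    {"delta_pos": [0,0,0],"turn": -0.12,"jaw": 1},
    {"delta_pos": [0,0,0],"turn": -0.12,"jaw": 1},
    {"delta_pos": [0,0,0],"turn": -0.12,"jaw": 1},
    {"delta_pos": [0,0,0],"turn": -0.02,"jaw": 1},
    {"delta_pos": [0,0,0],"turn": 0,"jaw": 1},
  ],
)

```text
time: 1.38
tool_pos: [0.2928, -0.6081, 0.4046]
tcp_rot: [-1.969, -2.448, -0.0]
wrist_force: [0.3, -0.1, -0.3]
width: 0.996
grip_force: 0.0
```

Emit:
drive_tool(
  increments=[
    {"delta_pos": [34.4,18.7,0],"turn": 0,"jaw": 1},
    {"delta_pos": [34.4,18.7,0],"turn": 0,"jaw": 1},
    {"delta_pos": [34.4,18.7,0],"turn": 0,"jaw": 1},
    {"delta_pos": [34.4,18.7,0],"turn": 0,"jaw": 1},
    {"delta_pos": [34.4,18.7,0],"turn": 0,"jaw": 1},
    {"delta_pos": [34.4,18.7,0],"turn": 0,"jaw": 1},
    {"delta_pos": [34.4,18.7,0],"turn": 0,"jaw": 1},
    {"delta_pos": [34.4,18.7,0],"turn": 0,"jaw": 1},
  ],
)

```text
time: 2.05
tool_pos: [0.3794, -0.3053, 0.4049]
tcp_rot: [1.971, 2.446, 0.0]
wrist_force: [0.6, -0.8, -0.2]
width: 0.997
grip_force: 0.0
```

Emit:
drive_tool(
  increments=[
    {"delta_pos": [34.4,18.7,0],"turn": 0,"jaw": 1},
    {"delta_pos": [34.4,18.7,0],"turn": 0,"jaw": 1},
    {"delta_pos": [34.4,18.7,0],"turn": 0,"jaw": 1},
    {"delta_pos": [34.4,18.7,0],"turn": 0,"jaw": 1},
    {"delta_pos": [34.4,18.7,0],"turn": 0,"jaw": 1},
    {"delta_pos": [34.4,18.7,0],"turn": 0,"jaw": 1},
    {"delta_pos": [34.4,18.7,0],"turn": 0,"jaw": 1},
    {"delta_pos": [34.4,18.7,0],"turn": 0,"jaw": 1},
  ],
)

```text
time: 2.72
tool_pos: [0.4659, -0.0041, 0.4051]
tcp_rot: [1.97, 2.446, 0.001]
wrist_force: [0.9, 0.5, 0.8]
width: 1.001
grip_force: 0.0
```

Emit:
drive_tool(
  increments=[
    {"delta_pos": [0,0,36],"turn": 0,"jaw": 1},
    {"delta_pos": [0,0,36],"turn": 0,"jaw": 1},
    {"delta_pos": [0,0,36],"turn": 0,"jaw": 1},
    {"delta_pos": [0,0,36],"turn": 0,"jaw": 1},
    {"delta_pos": [0,0,0],"turn": 0,"jaw": 1},
    {"delta_pos": [0,0,0],"turn": 0,"jaw": 1},
  ],
)

```text
time: 3.22
tool_pos: [0.4647, -0.0059, 0.2591]
tcp_rot: [-1.966, -2.445, 0.005]
wrist_force: [0.1, 0.1, 0.9]
width: 1.005
grip_force: 0.0
```

```bash
python3 - <<'E'
from h import *
goto([.4647,-.0055,.178],1.79)
E
```

```text
now [ 0.4647 -0.0059  0.2591] a 1.787 tilt 0.32 turn -0.003 shift mm after turn [ 0.4  0.1 81.1]
```

Emit:
drive_tool(
  increments=[
    {"delta_pos": [0,0,30],"turn": 0,"jaw": 1},
    {"delta_pos": [0,0,30],"turn": 0,"jaw": 1},
    {"delta_pos": [0,0,18],"turn": 0,"jaw": 1},
    {"delta_pos": [0,0,0],"turn": 0,"jaw": 1},
    {"delta_pos": [0,0,0],"turn": 0,"jaw": -1},
    {"delta_pos": [0,0,0],"turn": 0,"jaw": -1},
    {"delta_pos": [0,0,0],"turn": 0,"jaw": -1},
    {"delta_pos": [0,0,0],"turn": 0,"jaw": -1},
  ],
  grip_force=60,
)

```text
time: 3.88
tool_pos: [0.4673, -0.0062, 0.1849]
tcp_rot: [1.965, 2.447, 0.004]
wrist_force: [-0.4, 0.4, -0.1]
width: 0.451
grip_force: 0.0
```

Emit:
drive_tool(
  increments=[
    {"delta_pos": [0,0,0],"turn": 0,"jaw": -1},
    {"delta_pos": [0,0,0],"turn": 0,"jaw": -1},
    {"delta_pos": [0,0,0],"turn": 0,"jaw": -1},
    {"delta_pos": [0,0,0],"turn": 0,"jaw": -1},
  ],
)

```text
time: 4.22
tool_pos: [0.467, -0.0061, 0.1844]
tcp_rot: [1.965, 2.448, 0.003]
wrist_force: [-0.7, 0.1, 7.3]
width: 0.26
grip_force: 59.8
```

Emit:
drive_tool(
  increments=[
    {"delta_pos": [0,0,-20],"turn": 0,"jaw": -1},
    {"delta_pos": [0,0,-30],"turn": 0,"jaw": -1},
    {"delta_pos": [0,0,-10],"turn": 0.09,"jaw": -1},
    {"delta_pos": [0,0,0],"turn": 0,"jaw": -1},
    {"delta_pos": [0,0,0],"turn": 0,"jaw": -1},
  ],
)

```text
time: 4.63
tool_pos: [0.4662, -0.0061, 0.2433]
tcp_rot: [2.071, 2.36, 0.002]
wrist_force: [-0.2, 0.5, -0.7]
width: 0.264
grip_force: 59.2
```

```bash
python3 - <<'E'
from h import *
s=bot.read_state(); print(s['wrist_force'].round(1),s['torque'].round(2),s['width'],s['grip_force'])
t=cam('top'); c=cam('side')
a,R=ang(); p=s['tool_pos']; tip=p+[.15*np.cos(a),.15*np.sin(a),0]; tip[2]=.065
print('pred tip',tip.round(4),'top px of prong top',proj(t,tip+[0,0,.035]),'side px tip',proj(c,tip))
eye=np.array([.4995,.376]); tgt=eye-.15*np.array([np.cos(1.7),np.sin(1.7)]); goto([*tgt,p[2]],1.7)
u=proj(t,tip+[0,0,.035]).astype(int); w=proj(c,tip).astype(int)
def crop(im,u,k): return cv2.resize(im[u[1]-k:u[1]+k,u[0]-k:u[0]+k][:,:,::-1],(390,390),interpolation=cv2.INTER_CUBIC)
cv2.imwrite('pics/tip1.png',np.hstack([crop(t['pixels'],u,40),crop(c['pixels'],w,40)])); print(u,w)
E
```

```text
[-0.2  0.5 -0.7] [ 0.02 -0.01  0.01] 0.2640101869750278 59.23838496208191
pred tip [0.4467 0.1427 0.065 ] top px of prong top [287.64765404 280.5511246 ] side px tip [278.35465505 238.93712423]
now [ 0.4651 -0.006   0.2416] a 1.701 tilt 0.12 turn 0.001 shift mm after turn [224.4  83.3  -1.7]
[287 280] [278 238]
```

View pics/tip1.png

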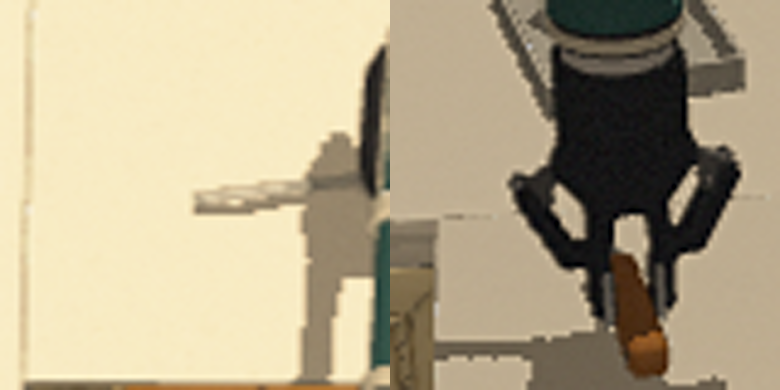

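The rod end is at top px (287,281) against a prediction of (287.6,280.6). The hook is held level, so I'll move over the eye.

Emit:
drive_tool(
  increments=[
    {"delta_pos": [37.4,13.9,0],"turn": 0,"jaw": -1},
    {"delta_pos": [37.4,13.9,0],"turn": 0,"jaw": -1},
    {"delta_pos": [37.4,13.9,0],"turn": 0,"jaw": -1},
    {"delta_pos": [37.4,13.9,0],"turn": 0,"jaw": -1},
    {"delta_pos": [37.4,13.9,0],"turn": 0,"jaw": -1},
    {"delta_pos": [37.4,13.9,0],"turn": 0,"jaw": -1},
    {"delta_pos": [0,0,0],"turn": 0,"jaw": -1},
    {"delta_pos": [0,0,0],"turn": 0,"jaw": -1},
  ],
)

```text
time: 5.4
tool_pos: [0.5195, 0.229, 0.2408]
tcp_rot: [-2.068, -2.363, 0.004]
wrist_force: [-0.3, -1.0, -2.0]
width: 0.267
grip_force: 59.2
```

```bash
python3 - <<'E'
from h import *
t=cam('top'); c=cam('side'); s=bot.read_state(); a,R=ang(); p=s['tool_pos']
eye=np.array([.4995,.376]); goto([*(eye-.15*np.array([np.cos(a),np.sin(a)])),.1875],a)
tip=p+[.15*np.cos(a),.15*np.sin(a),0]; print(proj(t,[*tip[:2],.098]),proj(t,[*eye,.018]),proj(c,[*tip[:2],.06]),proj(c,[*eye,.018]))
u=(190,265);w=(285,215);k=40
def crop(im,u,k): return cv2.resize(im[u[1]-k:u[1]+k,u[0]-k:u[0]+k][:,:,::-1],(390,390),interpolation=cv2.INTER_CUBIC)
cv2.imwrite('pics/tip2.png',np.hstack([crop(t['pixels'],u,40),crop(c['pixels'],w,40)]))
E
```

```text
now [0.519  0.2267 0.2408] a 1.7 tilt 0.23 turn 0.0 shift mm after turn [ 0.6 -0.1 53.3]
[199.73246227 260.16173431] [206.84971345 262.20351115] [290.6327397  206.82986928] [291.12871169 217.43393088]
```

View pics/tip2.png

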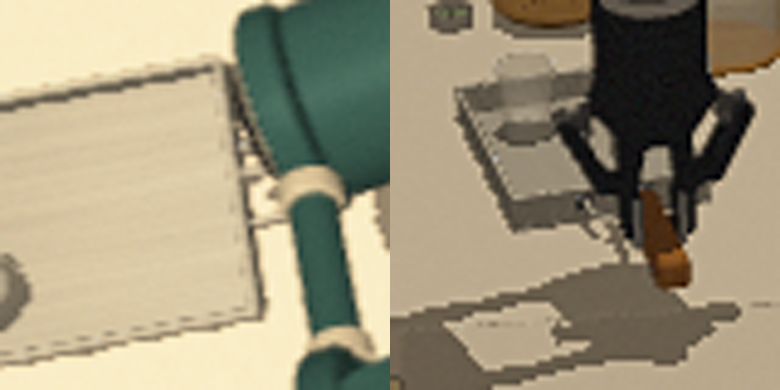

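The arm hides most of the loop. The prong's end near top px (200,260) fits the prediction, so I'll lower it slowly and watch the force.

Emit:
drive_tool(
  increments=[
    {"delta_pos": [0,0,15],"turn": 0,"jaw": -1},
    {"delta_pos": [0,0,13],"turn": 0,"jaw": -1},
    {"delta_pos": [0,0,10],"turn": 0,"jaw": -1},
    {"delta_pos": [0,0,8],"turn": 0,"jaw": -1},
    {"delta_pos": [0,0,6],"turn": 0,"jaw": -1},
    {"delta_pos": [0,0,0],"turn": 0,"jaw": -1},
  ],
)

```text
time: 6.0
tool_pos: [0.5191, 0.2263, 0.1887]
tcp_rot: [-2.075, -2.357, 0.005]
wrist_force: [-0.4, -0.3, -0.2]
width: 0.261
grip_force: 59.2
```

```bash
python3 - <<'E'
from h import *
s=bot.read_state(); print(s['wrist_force'].round(2),s['torque'].round(3)); a,R=ang()
goto([*(np.array([.4995,.376])-.15*np.array([np.cos(a),np.sin(a)])),.1875],a); print('dy -20mm in tool', -20*np.sin(a), 20*np.cos(a))
E
```

```text
[-0.38 -0.35 -0.19] [ 0.02  -0.002  0.046]
now [0.5191 0.2263 0.1887] a 1.698 tilt 0.2 turn 0.0 shift mm after turn [ 1.  -0.5  1.2]
dy -20mm in tool -19.838065002287447 -2.539916724032083
```

Emit:
drive_tool(
  increments=[
    {"delta_pos": [-4,-0.8,0],"turn": 0,"jaw": -1},
    {"delta_pos": [-6,-1.2,0],"turn": 0,"jaw": -1},
    {"delta_pos": [-6,-1.2,0],"turn": 0,"jaw": -1},
    {"delta_pos": [-8,-1.6,0],"turn": 0,"jaw": -1},
    {"delta_pos": [-10,-2,0],"turn": 0,"jaw": -1},
    {"delta_pos": [-10,-2,0],"turn": 0,"jaw": -1},
    {"delta_pos": [-10,-2,0],"turn": 0,"jaw": -1},
    {"delta_pos": [-10,-2,0],"turn": 0,"jaw": -1},
  ],
)

```text
time: 6.67
tool_pos: [0.5154, 0.1609, 0.1909]
tcp_rot: [2.075, 2.358, 0.001]
wrist_force: [0.3, 3.3, -0.9]
width: 0.259
grip_force: 59.2
```

Emit:
drive_tool(
  increments=[
    {"delta_pos": [-11,-2.2,0.5],"turn": 0,"jaw": -1},
    {"delta_pos": [-12.5,-2.5,0.5],"turn": 0,"jaw": -1},
    {"delta_pos": [-12.5,-2.5,0.5],"turn": 0,"jaw": -1},
    {"delta_pos": [-12.5,-2.5,0.5],"turn": 0,"jaw": -1},
    {"delta_pos": [-12.5,-2.5,0],"turn": 0,"jaw": -1},
    {"delta_pos": [-12.5,-2.5,0],"turn": 0,"jaw": -1},
    {"delta_pos": [-12.5,-2.5,0],"turn": 0,"jaw": -1},
    {"delta_pos": [-12.5,-2.5,0],"turn": 0,"jaw": -1},
  ],
)

```text
time: 7.33
tool_pos: [0.5084, 0.0605, 0.1888]
tcp_rot: [-2.075, -2.359, -0.0]
wrist_force: [-0.3, 3.7, 0.7]
width: 0.262
grip_force: 59.4
```

Emit:
drive_tool(
  increments=[
    {"delta_pos": [-12.5,-2.5,0],"turn": 0,"jaw": -1},
    {"delta_pos": [-12.5,-2.5,0],"turn": 0,"jaw": -1},
    {"delta_pos": [-12.5,-2.5,0],"turn": 0,"jaw": -1},
    {"delta_pos": [-12.5,-2.5,0],"turn": 0,"jaw": -1},
    {"delta_pos": [-10,-2,0],"turn": 0,"jaw": -1},
    {"delta_pos": [-7,-1.4,0],"turn": 0,"jaw": -1},
    {"delta_pos": [-4,-0.8,0],"turn": 0,"jaw": -1},
    {"delta_pos": [0,0,0],"turn": 0,"jaw": -1},
  ],
)

```text
time: 8.0
tool_pos: [0.5032, -0.0115, 0.1884]
tcp_rot: [2.075, 2.359, -0.002]
wrist_force: [0.6, -0.2, -0.6]
width: 0.264
grip_force: 59.2
```

```bash
python3 - <<'E'
from h import *
t=cam('top'); c=cam('side'); s=bot.read_state(); a,R=ang(); p=s['tool_pos']; print(p.round(4),round(a,3),s['wrist_force'].round(2))
tip=p+[.15*np.cos(a),.15*np.sin(a),0]; print('tip',tip)
im=np.hstack([t['pixels'][180:340,130:390],c['pixels'][160:320,230:390]])[:,:,::-1]
cv2.imwrite('pics/drag.png',cv2.resize(im,(798,304),interpolation=cv2.INTER_CUBIC))
E
```

```text
[ 0.5033 -0.0108  0.1884] 1.699 [-0.87 -0.7  -1.23]
tip [0.48413796 0.13794937 0.18844235]
```

View pics/drag.png

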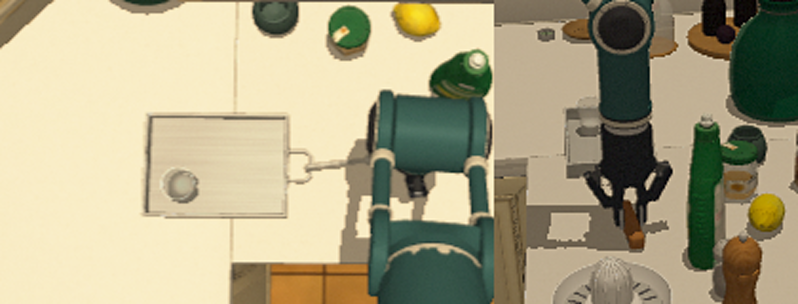

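The tray followed the hook with the glass still upright in it, and its far corner is at about px (207,240). It needs roughly 70 mm more to be well clear, so I'll drag on, unhook and lift.

Emit:
drive_tool(
  increments=[
    {"delta_pos": [-4,-1.4,0],"turn": 0,"jaw": -1},
    {"delta_pos": [-8,-2.8,0],"turn": 0,"jaw": -1},
    {"delta_pos": [-11,-3.9,0],"turn": 0,"jaw": -1},
    {"delta_pos": [-11,-3.9,0],"turn": 0,"jaw": -1},
    {"delta_pos": [-11,-3.9,0],"turn": 0,"jaw": -1},
    {"delta_pos": [-11,-3.9,0],"turn": 0,"jaw": -1},
    {"delta_pos": [-8,-2.8,0],"turn": 0,"jaw": -1},
    {"delta_pos": [-4,-1.4,0],"turn": 0,"jaw": -1},
  ],
)

```text
time: 8.77
tool_pos: [0.488, -0.0825, 0.1887]
tcp_rot: [2.077, 2.357, -0.0]
wrist_force: [0.4, 3.9, -1.5]
width: 0.263
grip_force: 59.2
```

Emit:
drive_tool(
  increments=[
    {"delta_pos": [0,0,0],"turn": 0,"jaw": -1},
    {"delta_pos": [5,0,0],"turn": 0,"jaw": -1},
    {"delta_pos": [5,0,0],"turn": 0,"jaw": -1},
    {"delta_pos": [0,0,0],"turn": 0,"jaw": -1},
    {"delta_pos": [0,0,-12],"turn": 0,"jaw": -1},
    {"delta_pos": [0,0,-18],"turn": 0,"jaw": -1},
    {"delta_pos": [0,0,-25],"turn": 0,"jaw": -1},
    {"delta_pos": [0,0,0],"turn": 0,"jaw": -1},
  ],
)

```text
time: 9.43
tool_pos: [0.4894, -0.0708, 0.2481]
tcp_rot: [2.069, 2.355, 0.006]
wrist_force: [1.7, 0.3, 0.7]
width: 0.26
grip_force: 59.3
```

```bash
python3 - <<'E'
from h import *
t=cam('top'); c=cam('side'); s=bot.read_state(); print(s['wrist_force'].round(2))
goto([.455,-.135,.2],1.7)
im=np.hstack([t['pixels'][180:340,150:410],c['pixels'][160:320,230:390]])[:,:,::-1]
cv2.imwrite('pics/drag2.png',cv2.resize(im,(798,304),interpolation=cv2.INTER_CUBIC))
E
```

```text
[-1.44  0.33 -0.99]
now [ 0.4878 -0.0706  0.2448] a 1.7 tilt 0.18 turn -0.0 shift mm after turn [-59.6 -40.9  44.8]
```

View pics/drag2.png

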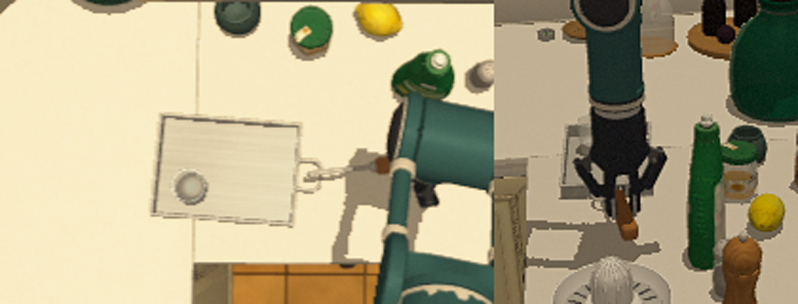

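The hook is free above the loop and the glass stands. The tray's far corner at px (235,240) gives x+y of about 0.86, so it is clear. Now I'll lay the hook to the right.

Emit:
drive_tool(
  increments=[
    {"delta_pos": [-8,-7,0],"turn": 0,"jaw": -1},
    {"delta_pos": [-17,-14,0],"turn": 0,"jaw": -1},
    {"delta_pos": [-17,-14,0],"turn": 0,"jaw": -1},
    {"delta_pos": [-8,-6,0],"turn": 0,"jaw": -1},
    {"delta_pos": [0,0,18],"turn": 0,"jaw": -1},
    {"delta_pos": [0,0,18],"turn": 0,"jaw": -1},
    {"delta_pos": [0,0,12],"turn": 0,"jaw": -1},
    {"delta_pos": [0,0,0],"turn": 0,"jaw": -1},
  ],
)

```text
time: 10.2
tool_pos: [0.4503, -0.1254, 0.192]
tcp_rot: [-2.071, -2.353, 0.005]
wrist_force: [-0.7, 0.8, -0.7]
width: 0.26
grip_force: 59.2
```

```bash
python3 - <<'E'
from h import *
print(bot.read_state()['wrist_force'].round(2)); goto([.455,-.125,.185],1.7)
E
```

```text
[-0.68  0.84 -0.71]
now [ 0.4503 -0.1254  0.192 ] a 1.698 tilt 0.43 turn -0.002 shift mm after turn [-0.2  4.8  7. ]
```

Emit:
drive_tool(
  increments=[
    {"delta_pos": [0,0,4],"turn": 0,"jaw": -1},
    {"delta_pos": [0,0,4],"turn": 0,"jaw": -1},
    {"delta_pos": [0,0,0],"turn": 0,"jaw": -1},
    {"delta_pos": [0,0,0],"turn": 0,"jaw": 0.1},
    {"delta_pos": [0,0,0],"turn": 0,"jaw": 0.1},
    {"delta_pos": [0,0,0],"turn": 0,"jaw": 1},
    {"delta_pos": [0,0,0],"turn": 0,"jaw": 1},
    {"delta_pos": [0,0,0],"turn": 0,"jaw": 1},
  ],
)

```text
time: 10.87
tool_pos: [0.4531, -0.1259, 0.1881]
tcp_rot: [2.074, 2.358, 0.001]
wrist_force: [0.0, 0.8, -0.3]
width: 0.946
grip_force: 0.0
```

Emit:
drive_tool(
  increments=[
    {"delta_pos": [0,0,-15],"turn": 0,"jaw": 1},
    {"delta_pos": [0,0,-36],"turn": 0,"jaw": 1},
    {"delta_pos": [0,0,-38],"turn": 0,"jaw": 1},
    {"delta_pos": [0,0,-38],"turn": 0,"jaw": 1},
    {"delta_pos": [0,0,-38],"turn": 0,"jaw": 1},
    {"delta_pos": [0,0,-38],"turn": 0,"jaw": 1},
    {"delta_pos": [0,0,0],"turn": 0,"jaw": 1},
    {"delta_pos": [0,0,0],"turn": 0,"jaw": 1},
  ],
)

```text
time: 11.53
tool_pos: [0.4538, -0.1261, 0.3943]
tcp_rot: [2.07, 2.354, 0.005]
wrist_force: [-0.7, 0.3, -0.9]
width: 1.0
grip_force: 0.0
```

```bash
python3 - <<'E'
from h import *
t=cam('top'); c=cam('side'); save(t,'laid.png'); save(c,'laids.png')
goto([.462,-.284,.385],1.2)
cv2.imwrite('pics/laidc.png',np.vstack([cv2.resize(t['pixels'][170:330,200:520][:,:,::-1],(640,320)),cv2.resize(c['pixels'][180:320,230:390][:,:,::-1],(320,280)).repeat(1,1).copy() if 0 else cv2.copyMakeBorder(cv2.resize(c['pixels'][180:320,230:390][:,:,::-1],(320,280)),0,0,0,320,cv2.BORDER_CONSTANT)]))
E
```

```text
now [ 0.4524 -0.1256  0.39  ] a 1.699 tilt 0.05 turn 0.499 shift mm after turn [-144.1   66.3    5. ]
```

View pics/laidc.png

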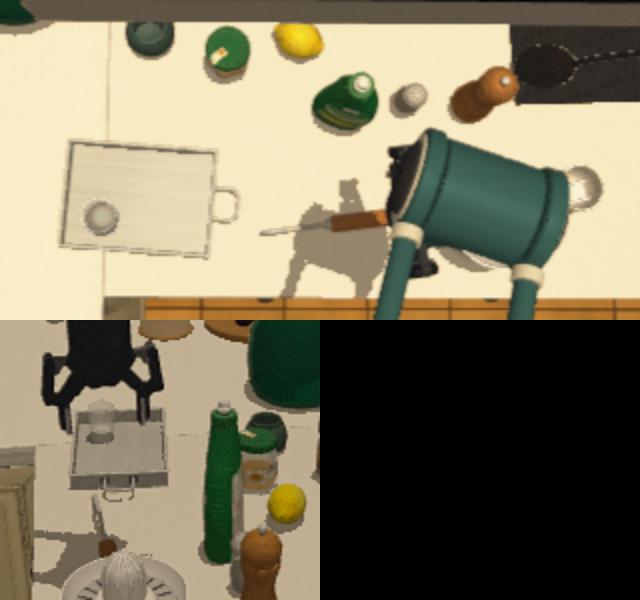

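The hook lies on the worktop between the loop and the juicer, the tray is clear and the glass upright. Next I'll refine the juicer's axis from edge profiles in the first pictures, without using up a view.

```bash
python3 - <<'E'
from h import *
t=cam('top'); s=cam('side')
S=cv2.imread('pics/side0.png',0).astype(int); T=cv2.imread('pics/top0.png',0).astype(int)
P=np.array([.4605,-.287])
for z in (.155,.12,.092,.099): print(z,'side',proj(s,[*P,z]).round(1),'top',proj(t,[*P,z]).round(1))
print('side rows'); 
for r in (292,294,296,298,301,304,308,312,316): print(r,S[r,272:314].tolist())
print('side col extents bowl'); 
for r in (318,): print(S[r,255:330].tolist())
print('top row 276',T[276,410:500].tolist()); print('top col 451',T[240:315,451].tolist())
E
```

```text
0.155 side [290.2 295.2] top [456.3 275.1]
0.12 side [290.9 307.5] top [452.1 275.6]
0.092 side [291.5 317. ] top [448.8 276. ]
0.099 side [291.3 314.6] top [449.6 275.9]
side rows
292 [181, 181, 181, 182, 183, 182, 181, 182, 183, 182, 181, 181, 182, 181, 182, 184, 187, 113, 86, 72, 72, 84, 95, 185, 186, 185, 181, 181, 181, 181, 183, 182, 181, 180, 181, 181, 180, 182, 181, 183, 183, 183]
294 [180, 181, 181, 181, 182, 183, 182, 182, 181, 181, 181, 180, 180, 181, 181, 184, 183, 179, 183, 184, 182, 183, 184, 182, 182, 181, 181, 181, 182, 180, 182, 181, 183, 182, 180, 181, 180, 181, 181, 181, 182, 181]
296 [182, 182, 182, 182, 183, 181, 181, 182, 182, 181, 183, 182, 184, 183, 190, 175, 169, 166, 168, 158, 189, 180, 162, 140, 156, 174, 184, 183, 183, 183, 183, 182, 182, 181, 182, 182, 181, 182, 182, 182, 182, 182]
298 [182, 182, 181, 181, 182, 180, 180, 181, 183, 184, 184, 180, 146, 164, 171, 151, 193, 164, 196, 168, 195, 177, 199, 163, 152, 167, 139, 141, 162, 167, 176, 196, 196, 189, 182, 180, 181, 181, 182, 181, 182, 182]
301 [183, 182, 191, 196, 154, 155, 154, 155, 156, 158, 161, 152,
[... 1545 characters left out ...]
5, 227, 243, 243, 213, 125, 115, 114, 115, 125, 139, 157, 167, 168, 185, 205, 222, 229, 229, 219, 229, 238, 230, 227, 234, 226, 208, 203, 194, 181, 181, 193, 204, 204, 204, 201, 193, 185, 177, 173, 164, 153, 176, 170, 133, 134, 134, 133, 131, 195, 226, 226, 229, 230, 230, 230, 231, 234, 233, 234, 234, 234, 234]
top col 451 [233, 234, 234, 234, 234, 233, 234, 234, 244, 187, 173, 183, 191, 201, 195, 171, 168, 194, 198, 194, 192, 204, 205, 219, 237, 240, 188, 134, 173, 163, 170, 189, 184, 199, 182, 195, 185, 201, 177, 182, 169, 163, 173, 141, 119, 113, 210, 238, 239, 217, 197, 203, 205, 203, 209, 205, 205, 203, 205, 189, 199, 195, 184, 169, 237, 235, 234, 233, 233, 232, 232, 233, 234, 233, 234]
```

Edges in the side view put the cone's centreline at column 291.8, and the rim centre in the top view is at (451,276). Together they give an axis of about (0.4625, -0.288).

Emit:
drive_tool(
  increments=[
    {"delta_pos": [0,0,0],"turn": 0.117,"jaw": 1},
    {"delta_pos": [0,0,0],"turn": 0.117,"jaw": 1},
    {"delta_pos": [0,0,0],"turn": 0.117,"jaw": 1},
    {"delta_pos": [0,0,0],"turn": 0.117,"jaw": 1},
    {"delta_pos": [0,0,0],"turn": 0.117,"jaw": 1},
    {"delta_pos": [0,0,0],"turn": 0.114,"jaw": 1},
  ],
)

```text
time: 12.23
tool_pos: [0.4522, -0.1256, 0.3883]
tcp_rot: [-2.759, -1.496, 0.005]
wrist_force: [-0.2, -0.7, -0.1]
width: 1.001
grip_force: 0.0
```

Emit:
drive_tool(
  increments=[
    {"delta_pos": [-26.2,19.2,0],"turn": 0,"jaw": 1},
    {"delta_pos": [-26.2,19.2,0],"turn": 0,"jaw": 1},
    {"delta_pos": [-26.2,19.2,0],"turn": 0,"jaw": 1},
    {"delta_pos": [-26.2,19.2,0],"turn": 0,"jaw": 1},
    {"delta_pos": [-26.2,19.2,0],"turn": 0,"jaw": 1},
    {"delta_pos": [0,0,20],"turn": 0,"jaw": 1},
    {"delta_pos": [0,0,15],"turn": 0,"jaw": 1},
    {"delta_pos": [0,0,0],"turn": 0,"jaw": 1},
  ],
)

```text
time: 12.9
tool_pos: [0.4609, -0.2876, 0.3497]
tcp_rot: [-2.75, -1.499, 0.007]
wrist_force: [-1.4, 0.7, -0.8]
width: 0.997
grip_force: 0.0
```

```bash
python3 - <<'E'
from h import *
print(bot.read_state()['q'].round(2)); goto([.4625,-.288,.274],1.0)
E
```

```text
[-0.6   0.06  1.94  0.    1.15 -0.03]
now [ 0.4609 -0.2876  0.3497] a 0.998 tilt 0.61 turn -0.002 shift mm after turn [ 0.5  1.6 75.7]
```

Emit:
drive_tool(
  increments=[
    {"delta_pos": [0,1.5,25],"turn": 0,"jaw": 1},
    {"delta_pos": [0,0,25],"turn": 0,"jaw": 1},
    {"delta_pos": [0,0,15],"turn": 0,"jaw": 1},
    {"delta_pos": [0,0,9],"turn": 0,"jaw": 1},
    {"delta_pos": [0,0,0],"turn": 0,"jaw": 1},
    {"delta_pos": [0,0,0],"turn": 0,"jaw": 1},
  ],
  grip_force=20,
)

```text
time: 13.4
tool_pos: [0.464, -0.2884, 0.2814]
tcp_rot: [-2.756, -1.506, 0.001]
wrist_force: [-0.5, 0.5, 0.5]
width: 1.005
grip_force: 0.0
```

Emit:
drive_tool(
  increments=[
    {"delta_pos": [0,0,0],"turn": 0,"jaw": 0},
    {"delta_pos": [0,0,0],"turn": 0,"jaw": 0},
    {"delta_pos": [0,0,0],"turn": 0,"jaw": 0},
    {"delta_pos": [0,0,0],"turn": 0,"jaw": 0},
    {"delta_pos": [0,0,0],"turn": 0,"jaw": 0},
  ],
)

```text
time: 13.82
tool_pos: [0.4632, -0.2881, 0.2831]
tcp_rot: [-2.754, -1.505, 0.003]
wrist_force: [-5.6, 5.0, 7.7]
width: 0.597
grip_force: 20.2
```

```bash
python3 - <<'E'
from h import *
s=bot.read_state(); a,R=ang(); print('tool-frame F',(R.T@s['wrist_force']).round(2),s['torque'].round(2),s['width'],s['grip_force']); goto([.4625,-.288,.274],1.0)
E
```

```text
tool-frame F [ 1.14 -7.45 -7.71] [0.72 1.16 0.03] 0.5968066630623778 20.21320937841665
now [ 0.4632 -0.2881  0.2831] a 1.0 tilt 0.2 turn 0.0 shift mm after turn [-0.3 -0.6  9.1]
```

The pads are about 6 mm too high and the cone lies about 3 mm towards tool -y. I'll open, correct and close again.

Emit:
drive_tool(
  increments=[
    {"delta_pos": [0,0,0],"turn": 0,"jaw": 1},
    {"delta_pos": [0,0,0],"turn": 0,"jaw": 1},
    {"delta_pos": [0,0,0],"turn": 0,"jaw": 1},
    {"delta_pos": [0,-3,0],"turn": 0,"jaw": 1},
    {"delta_pos": [0,0,5],"turn": 0,"jaw": 1},
    {"delta_pos": [0,0,0],"turn": 0,"jaw": 1},
    {"delta_pos": [0,0,0],"turn": 0,"jaw": 1},
  ],
)

```text
time: 14.4
tool_pos: [0.4613, -0.2869, 0.276]
tcp_rot: [-2.756, -1.505, 0.001]
wrist_force: [0.1, 0.4, -0.1]
width: 1.001
grip_force: 0.0
```

```bash
python3 - <<'E'
from h import *
s=bot.read_state(); a,R=ang(); print('tool-frame F',(R.T@s['wrist_force']).round(2),s['torque'].round(2),s['width'],s['grip_force']); goto([.4607,-.2865,.275],1.0)
E
```

```text
tool-frame F [ 0.37 -0.13  0.15] [-0.    0.02  0.01] 1.0008245565674236 0.0
now [ 0.4613 -0.2869  0.276 ] a 1.0 tilt 0.06 turn -0.0 shift mm after turn [ 0.1 -0.7  1. ]
```

Emit:
drive_tool(
  increments=[
    {"delta_pos": [0,-0.5,1],"turn": 0,"jaw": 0},
    {"delta_pos": [0,0,0],"turn": 0,"jaw": 0},
    {"delta_pos": [0,0,0],"turn": 0,"jaw": 0},
    {"delta_pos": [0,0,0],"turn": 0,"jaw": 0},
    {"delta_pos": [0,0,0],"turn": 0,"jaw": 0},
    {"delta_pos": [0,0,0],"turn": 0,"jaw": 0},
  ],
  grip_force=20,
)

```text
time: 14.9
tool_pos: [0.4619, -0.2873, 0.2762]
tcp_rot: [2.755, 1.505, 0.002]
wrist_force: [4.3, -4.0, -2.3]
width: 0.602
grip_force: 25.6
```

```bash
python3 - <<'E'
from h import *
s=bot.read_state(); a,R=ang(); print('tool-frame F',(R.T@s['wrist_force']).round(2),s['torque'].round(2),s['width'],s['grip_force']); goto([.4607,-.2865,.275],1.0)
E
```

```text
tool-frame F [-1.01  5.8   2.35] [-0.44 -0.79  0.01] 0.6018644168091862 25.55327447131276
now [ 0.4619 -0.2873  0.2762] a 1.0 tilt 0.17 turn -0.0 shift mm after turn [ 0.1 -1.4  1.2]
```

Emit:
drive_tool(
  increments=[
    {"delta_pos": [0,1.5,0],"turn": 0,"jaw": -0.2},
    {"delta_pos": [0,0,0],"turn": 0,"jaw": -0.2},
    {"delta_pos": [0,0,0],"turn": 0,"jaw": -0.2},
    {"delta_pos": [0,0,-0.5],"turn": 0.05,"jaw": -0.2},
    {"delta_pos": [0,0,-0.3],"turn": 0.08,"jaw": -0.2},
    {"delta_pos": [0,0,-0.3],"turn": 0.1,"jaw": -0.2},
    {"delta_pos": [0,0,-0.3],"turn": 0.1,"jaw": -0.2},
  ],
  grip_force=70,
)

```text
time: 15.48
tool_pos: [0.4626, -0.2876, 0.2766]
tcp_rot: [2.969, 1.026, 0.001]
wrist_force: [5.5, -3.2, -5.5]
width: 0.59
grip_force: 73.3
```

```bash
python3 - <<'E'
from h import *
s=bot.read_state(); a,R=ang(); print('tool-frame F',(R.T@s['wrist_force']).round(2),s['torque'].round(2),s['width'],s['grip_force']); goto([.4607,-.2865,.275],1.0)
E
```

```text
tool-frame F [2.3  5.93 5.46] [-0.54 -0.89  0.23] 0.5898121659873897 73.25418060645461
now [ 0.4626 -0.2876  0.2766] a 0.666 tilt 0.04 turn -0.334 shift mm after turn [-0.1 -2.2  1.6]
```

Emit:
drive_tool(
  increments=[
    {"delta_pos": [0.6,1.4,-0.3],"turn": 0.1,"jaw": -0.2},
    {"delta_pos": [0,0,-0.3],"turn": 0.12,"jaw": -0.2},
    {"delta_pos": [0,0,-0.3],"turn": 0.12,"jaw": -0.2},
    {"delta_pos": [0,0,-0.3],"turn": 0.12,"jaw": -0.2},
    {"delta_pos": [0,0,-0.3],"turn": 0.12,"jaw": -0.2},
    {"delta_pos": [0,0,-0.3],"turn": 0.12,"jaw": -0.2},
  ],
)

```text
time: 15.98
tool_pos: [0.4636, -0.289, 0.2776]
tcp_rot: [3.139, -0.055, -0.0]
wrist_force: [4.4, -6.3, -8.0]
width: 0.589
grip_force: 73.8
```

```bash
cat > st.py <<'E'
from h import *
s=bot.read_state(); a,R=ang(); print('tool-frame F',(R.T@s['wrist_force']).round(2),'tq',s['torque'].round(2),'w',round(s['width'],3),round(s['grip_force'],1),'q6',s['q'][5].round(2)); goto([.4625,-.2877,.275],a)
E
python3 st.py
```

```text
tool-frame F [4.65 6.15 8.05] tq [-1.18 -0.79  0.26] w 0.589 73.8 q6 1.0
now [ 0.4636 -0.289   0.2776] a -0.035 tilt 0.12 turn 0.0 shift mm after turn [-1.1 -1.2  2.6]
```

The side force turns with the tool, so the cone is held slightly off-centre along tool x. I'll regrip at this new yaw to centre the other direction.

Emit:
drive_tool(
  increments=[
    {"delta_pos": [0,0,1.5],"turn": 0,"jaw": 1},
    {"delta_pos": [0,0,0],"turn": 0,"jaw": 1},
    {"delta_pos": [0,0,0],"turn": 0,"jaw": 1},
    {"delta_pos": [0,0,0],"turn": 0,"jaw": 1},
    {"delta_pos": [0,0,0],"turn": 0,"jaw": 1},
  ],
)

```text
time: 16.4
tool_pos: [0.4636, -0.2882, 0.2774]
tcp_rot: [-3.141, 0.046, 0.001]
wrist_force: [0.2, -0.1, -0.6]
width: 1.002
grip_force: 0.0
```

```bash
python3 st.py
```

```text
tool-frame F [0.17 0.07 0.59] tq [ 0.03  0.03 -0.  ] w 1.002 0.0 q6 1.0
now [ 0.4636 -0.2882  0.2774] a -0.029 tilt 0.03 turn 0.0 shift mm after turn [-1.1 -0.5  2.4]
```

Emit:
drive_tool(
  increments=[
    {"delta_pos": [-1.5,0,0],"turn": 0,"jaw": 0},
    {"delta_pos": [0,0,0],"turn": 0,"jaw": 0},
    {"delta_pos": [0,0,0],"turn": 0,"jaw": 0},
    {"delta_pos": [0,0,0],"turn": 0,"jaw": 0},
    {"delta_pos": [0,0,0],"turn": 0,"jaw": 0},
    {"delta_pos": [0,0,0],"turn": 0,"jaw": 0},
  ],
  grip_force=20,
)

```text
time: 16.9
tool_pos: [0.4623, -0.289, 0.278]
tcp_rot: [3.139, -0.047, 0.001]
wrist_force: [-2.1, -5.0, 2.7]
width: 0.596
grip_force: 23.4
```

```bash
python3 st.py
```

```text
tool-frame F [-1.94  5.09 -2.72] tq [-0.86  0.37 -0.01] w 0.596 23.4 q6 1.0
now [ 0.4623 -0.289   0.278 ] a -0.03 tilt 0.11 turn 0.0 shift mm after turn [ 0.2 -1.3  3. ]
```

Emit:
drive_tool(
  increments=[
    {"delta_pos": [0,0,0],"turn": 0,"jaw": 1},
    {"delta_pos": [-0.7,1.2,0.5],"turn": 0,"jaw": 1},
    {"delta_pos": [0,0,0],"turn": 0,"jaw": 0},
    {"delta_pos": [0,0,0],"turn": 0,"jaw": 0},
    {"delta_pos": [0,0,0],"turn": 0,"jaw": 0},
    {"delta_pos": [0,0,0],"turn": 0,"jaw": 0},
    {"delta_pos": [0,0,0],"turn": 0,"jaw": 0},
  ],
)

```text
time: 17.48
tool_pos: [0.4614, -0.2894, 0.2766]
tcp_rot: [-3.141, 0.048, 0.0]
wrist_force: [-0.3, -0.6, -1.1]
width: 0.6
grip_force: 22.2
```

```bash
python3 st.py
```

```text
tool-frame F [-0.24  0.6   1.09] tq [-0.1   0.03 -0.04] w 0.6 22.2 q6 1.0
now [ 0.4614 -0.2894  0.2766] a -0.03 tilt 0.03 turn 0.0 shift mm after turn [ 1.  -1.7  1.6]
```

Emit:
drive_tool(
  increments=[
    {"delta_pos": [0,0,0],"turn": 0,"jaw": -0.2},
    {"delta_pos": [0,0,-0.5],"turn": 0,"jaw": -0.2},
    {"delta_pos": [0,0,-0.3],"turn": -0.06,"jaw": -0.2},
    {"delta_pos": [0,0,-0.3],"turn": -0.12,"jaw": -0.2},
    {"delta_pos": [0,0,-0.3],"turn": -0.12,"jaw": -0.2},
    {"delta_pos": [0,0,-0.3],"turn": -0.12,"jaw": -0.2},
    {"delta_pos": [0,0,-0.3],"turn": -0.12,"jaw": -0.2},
    {"delta_pos": [0,0,-0.3],"turn": -0.12,"jaw": -0.2},
  ],
  grip_force=70,
)

```text
time: 18.15
tool_pos: [0.4611, -0.2893, 0.2776]
tcp_rot: [-2.983, -0.98, 0.001]
wrist_force: [1.9, -2.5, -8.6]
width: 0.583
grip_force: 75.7
```

```bash
python3 st.py
```

```text
tool-frame F [0.09 3.17 8.59] tq [-0.34 -0.43 -0.29] w 0.583 75.7 q6 0.33
now [ 0.4611 -0.2893  0.2776] a 0.635 tilt 0.1 turn 0.0 shift mm after turn [ 2.1 -0.4  2.6]
```

Emit:
drive_tool(
  increments=[
    {"delta_pos": [0,0,-0.25],"turn": -0.12,"jaw": -0.2},
    {"delta_pos": [0,0,-0.25],"turn": -0.12,"jaw": -0.2},
    {"delta_pos": [0,0,-0.25],"turn": -0.12,"jaw": -0.2},
    {"delta_pos": [0,0,-0.25],"turn": -0.12,"jaw": -0.2},
    {"delta_pos": [0,0,-0.25],"turn": -0.12,"jaw": -0.2},
    {"delta_pos": [0,0,-0.25],"turn": -0.12,"jaw": -0.2},
    {"delta_pos": [0,0,-0.25],"turn": -0.12,"jaw": -0.2},
    {"delta_pos": [0,0,-0.25],"turn": -0.12,"jaw": -0.2},
  ],
)

```text
time: 18.82
tool_pos: [0.4606, -0.289, 0.2795]
tcp_rot: [-2.192, -2.246, 0.001]
wrist_force: [-1.2, -2.2, -7.5]
width: 0.583
grip_force: 75.9
```

```bash
cat >> st.py <<'E'
c=cam('side')['pixels'][:,:,::-1]; o=cv2.imread('pics/side0.png')
for n,(x0,y0,x1,y1) in {'spout/cup':(297,335,330,392),'body':(258,325,296,366)}.items():
    A=cv2.cvtColor(c[y0:y1,x0:x1],6); B=cv2.cvtColor(o[y0:y1,x0:x1],6); print(n,'absdiff',cv2.absdiff(A,B).mean().round(2),'shift',cv2.phaseCorrelate(np.float32(B),np.float32(A)))
E
python3 st.py
```

```text
tool-frame F [-2.17 -1.23  7.48] tq [-0.21  0.1  -0.25] w 0.583 75.9 q6 -0.63
now [ 0.4606 -0.289   0.2795] a 1.595 tilt 0.21 turn 0.0 shift mm after turn [1.3 1.9 4.5]
spout/cup absdiff 2.31 shift ((0.09367177928498549, 0.013724134229615714), 0.971086358582532)
body absdiff 10.61 shift ((-0.25650233268011036, 0.7887828209582217), 0.6806246219740973)
```

Emit:
drive_tool(
  increments=[
    {"delta_pos": [0,0,-0.25],"turn": -0.12,"jaw": -0.2},
    {"delta_pos": [0,0,-0.25],"turn": -0.12,"jaw": -0.2},
    {"delta_pos": [0,0,-0.25],"turn": -0.12,"jaw": -0.2},
    {"delta_pos": [0,0,-0.25],"turn": -0.12,"jaw": -0.2},
    {"delta_pos": [0,0,-0.25],"turn": -0.12,"jaw": -0.2},
    {"delta_pos": [0,0,-0.1],"turn": -0.06,"jaw": -0.2},
    {"delta_pos": [0,0,0],"turn": 0.06,"jaw": -0.2},
    {"delta_pos": [0,0,-0.2],"turn": 0.12,"jaw": -0.2},
  ],
)

```text
time: 19.53
tool_pos: [0.4606, -0.2892, 0.2812]
tcp_rot: [-1.609, -2.695, 0.001]
wrist_force: [0.5, -3.4, -8.0]
width: 0.589
grip_force: 75.9
```

Emit:
drive_tool(
  increments=[
    {"delta_pos": [0,0,-0.25],"turn": 0.12,"jaw": -0.2},
    {"delta_pos": [0,0,-0.25],"turn": 0.12,"jaw": -0.2},
    {"delta_pos": [0,0,-0.25],"turn": 0.12,"jaw": -0.2},
    {"delta_pos": [0,0,-0.25],"turn": 0.12,"jaw": -0.2},
    {"delta_pos": [0,0,-0.25],"turn": 0.12,"jaw": -0.2},
    {"delta_pos": [0,0,-0.25],"turn": 0.12,"jaw": -0.2},
    {"delta_pos": [0,0,-0.25],"turn": 0.12,"jaw": -0.2},
    {"delta_pos": [0,0,-0.25],"turn": 0.12,"jaw": -0.2},
  ],
)

```text
time: 20.2
tool_pos: [0.461, -0.289, 0.2834]
tcp_rot: [-2.675, -1.643, 0.001]
wrist_force: [1.6, -2.0, -7.9]
width: 0.583
grip_force: 75.9
```

```bash
python3 st.py
```

```text
tool-frame F [-1.03  2.35  7.85] tq [-0.24 -0.39  0.27] w 0.583 75.9 q6 -0.14
now [ 0.461  -0.289   0.2834] a 1.102 tilt 0.14 turn 0.0 shift mm after turn [1.8 0.8 8.4]
spout/cup absdiff 2.22 shift ((0.06473299389069354, 0.013867983183637023), 0.9820170512905827)
body absdiff 11.28 shift ((-0.33484554353593055, 0.6577948622790757), 0.6448438215255737)
```

Emit:
drive_tool(
  increments=[
    {"delta_pos": [0,0,-0.25],"turn": 0.12,"jaw": -0.2},
    {"delta_pos": [0,0,-0.25],"turn": 0.12,"jaw": -0.2},
    {"delta_pos": [0,0,-0.25],"turn": 0.12,"jaw": -0.2},
    {"delta_pos": [0,0,-0.25],"turn": 0.12,"jaw": -0.2},
    {"delta_pos": [0,0,-0.25],"turn": 0.12,"jaw": -0.2},
    {"delta_pos": [0,0,-0.25],"turn": 0.12,"jaw": -0.2},
    {"delta_pos": [0,0,-0.25],"turn": 0.12,"jaw": -0.2},
    {"delta_pos": [0,0,-0.25],"turn": 0.12,"jaw": -0.2},
  ],
)

```text
time: 20.92
tool_pos: [0.4614, -0.2894, 0.2859]
tcp_rot: [-3.133, -0.227, 0.001]
wrist_force: [2.3, -2.5, -8.6]
width: 0.584
grip_force: 75.9
```

Emit:
drive_tool(
  increments=[
    {"delta_pos": [0,0,-0.25],"turn": 0.12,"jaw": -0.2},
    {"delta_pos": [0,0,-0.25],"turn": 0.12,"jaw": -0.2},
    {"delta_pos": [0,0,-0.1],"turn": 0.06,"jaw": -0.2},
    {"delta_pos": [0,0,0],"turn": -0.06,"jaw": -0.2},
    {"delta_pos": [0,0,-0.2],"turn": -0.12,"jaw": -0.2},
    {"delta_pos": [0,0,-0.25],"turn": -0.12,"jaw": -0.2},
    {"delta_pos": [0,0,-0.25],"turn": -0.12,"jaw": -0.2},
    {"delta_pos": [0,0,-0.25],"turn": -0.12,"jaw": -0.2},
  ],
)

```text
time: 21.58
tool_pos: [0.4614, -0.2895, 0.2877]
tcp_rot: [-3.08, -0.617, 0.0]
wrist_force: [1.7, -1.2, -6.1]
width: 0.592
grip_force: 76.0
```

Emit:
drive_tool(
  increments=[
    {"delta_pos": [0,0,-0.25],"turn": -0.12,"jaw": -0.2},
    {"delta_pos": [0,0,-0.25],"turn": -0.12,"jaw": -0.2},
    {"delta_pos": [0,0,-0.25],"turn": -0.12,"jaw": -0.2},
    {"delta_pos": [0,0,-0.25],"turn": -0.12,"jaw": -0.2},
    {"delta_pos": [0,0,-0.25],"turn": -0.12,"jaw": -0.2},
    {"delta_pos": [0,0,-0.25],"turn": -0.12,"jaw": -0.2},
    {"delta_pos": [0,0,-0.25],"turn": -0.12,"jaw": -0.2},
    {"delta_pos": [0,0,-0.25],"turn": -0.12,"jaw": -0.2},
  ],
)

```text
time: 22.25
tool_pos: [0.4611, -0.2891, 0.2906]
tcp_rot: [-2.445, -1.969, 0.0]
wrist_force: [-0.4, 1.1, 0.2]
width: 0.588
grip_force: 76.8
```

```bash
python3 st.py
```

```text
tool-frame F [ 0.95 -0.66 -0.18] tq [ 0.25  0.38 -0.08] w 0.588 76.8 q6 -0.39
now [ 0.4611 -0.2891  0.2906] a 1.356 tilt 0.12 turn 0.0 shift mm after turn [ 1.7  1.  15.6]
spout/cup absdiff 2.24 shift ((0.0673055305479302, 0.021348683455524764), 0.9725159380171035)
body absdiff 11.8 shift ((-0.2315713074896344, 0.6224234210517103), 0.5110148725244734)
```

The pull force has dropped to zero, so the cone is off the spring leaves. I'll lift slowly and check.

Emit:
drive_tool(
  increments=[
    {"delta_pos": [0,0,-0.3],"turn": -0.1,"jaw": -0.2},
    {"delta_pos": [0,0,-0.4],"turn": -0.1,"jaw": -0.2},
    {"delta_pos": [0,0,-0.6],"turn": -0.1,"jaw": -0.2},
    {"delta_pos": [0,0,-1],"turn": 0.1,"jaw": -0.2},
    {"delta_pos": [0,0,-1.5],"turn": 0.1,"jaw": -0.2},
    {"delta_pos": [0,0,-2],"turn": 0.1,"jaw": -0.2},
  ],
)

```text
time: 22.8
tool_pos: [0.4614, -0.2893, 0.2961]
tcp_rot: [-2.459, -1.954, -0.0]
wrist_force: [-0.1, -0.6, -2.3]
width: 0.585
grip_force: 76.5
```

```bash
python3 st.py
```

```text
tool-frame F [-0.56  0.04  2.33] tq [0.01 0.04 0.07] w 0.585 76.5 q6 -0.38
now [ 0.4614 -0.2893  0.2961] a 1.342 tilt 0.04 turn 0.0 shift mm after turn [ 1.8  0.7 21.1]
spout/cup absdiff 2.28 shift ((0.057736497835783496, 0.029714752448011694), 0.9760751560882286)
body absdiff 11.87 shift ((-0.25884412160162995, 0.6585494450647538), 0.5466470824347602)
```

The cone is free (2.3 N is its own weight) and the juicer hasn't moved. I'll lift clear and work out the tray's pose from the earlier picture.

Emit:
drive_tool(
  increments=[
    {"delta_pos": [0,0,-6],"turn": 0,"jaw": -0.2},
    {"delta_pos": [0,0,-12],"turn": 0,"jaw": -0.2},
    {"delta_pos": [0,0,-18],"turn": 0,"jaw": -0.2},
    {"delta_pos": [0,0,-20],"turn": 0,"jaw": -0.2},
    {"delta_pos": [0,0,-18],"turn": 0,"jaw": -0.2},
    {"delta_pos": [0,0,-8],"turn": 0,"jaw": -0.2},
    {"delta_pos": [0,0,0],"turn": 0,"jaw": -0.2},
  ],
)

```text
time: 23.43
tool_pos: [0.4624, -0.2901, 0.3818]
tcp_rot: [2.447, 1.96, 0.003]
wrist_force: [0.4, -0.9, -1.9]
width: 0.583
grip_force: 76.5
```

```bash
python3 - <<'E'
from h import *
t=cam('top')
W=np.array([onz(t,p,.029)[:2] for p in [(234,240.5),(308,245),(304.5,298.5),(230.5,293.5)]]); C=W.mean(0)
print('tray',W.round(4).tolist(),C.round(4),np.linalg.norm(W-np.roll(W,-1,0),axis=1).round(3),'max x+y',W.sum(1).max())
d=(W[1]+W[2]-W[0]-W[3]); d/=np.linalg.norm(d); n=np.array([-d[1],d[0]]); print('loop dir',d.round(3))
g=onz(t,(250,278),.03)[:2]; print('glass own',(g-C)@-d,(g-C)@n)
P=C+.045*d; a=np.arctan2(-d[1],-d[0]); print('place',P.round(4),'a',a)
goto([*P,.28],a)
print('juicer spout check',)
E
python3 st.py
```

```text
tray [[0.5602, 0.2994], [0.5485, 0.091], [0.3989, 0.0996], [0.4122, 0.3049]] [0.48   0.1987] [0.209 0.15  0.206 0.148] max x+y 0.8596683563606051
loop dir [-0.06  -0.998]
glass own 0.05152076632449726 -0.027960283757204597
place [0.4773 0.1538] a 1.5103983411548474
now [ 0.4619 -0.2897  0.3798] a 1.351 tilt 0.19 turn -0.16 shift mm after turn [443.7 -11.4  99.8]
juicer spout check
tool-frame F [-0.11  0.03  1.96] tq [ 0.01  0.03 -0.03] w 0.588 76.5 q6 -0.39
now [ 0.4619 -0.2897  0.3798] a 1.351 tilt 0.19 turn 0.0 shift mm after turn [  2.1   0.2 104.8]
spout/cup absdiff 3.09 shift ((0.06339313029917193, 0.027642284103322368), 0.9685384054426793)
body absdiff 12.63 shift ((-0.39840664719041285, 0.7321248281628776), 0.4814947001139323)
```

Emit:
drive_tool(
  increments=[
    {"delta_pos": [0,0,0],"turn": -0.08,"jaw": -0.2},
    {"delta_pos": [0,0,0],"turn": -0.08,"jaw": -0.2},
    {"delta_pos": [15,-1,0],"turn": 0,"jaw": -0.2},
    {"delta_pos": [28,-1,0],"turn": 0,"jaw": -0.2},
    {"delta_pos": [35,-1,0],"turn": 0,"jaw": -0.2},
    {"delta_pos": [35,-1,0],"turn": 0,"jaw": -0.2},
    {"delta_pos": [35,-1,0],"turn": 0,"jaw": -0.2},
    {"delta_pos": [35,-1,0],"turn": 0,"jaw": -0.2},
  ],
)

```text
time: 24.2
tool_pos: [0.4656, -0.1043, 0.3766]
tcp_rot: [-2.289, -2.148, 0.002]
wrist_force: [1.4, 0.9, -2.2]
width: 0.585
grip_force: 76.5
```

Emit:
drive_tool(
  increments=[
    {"delta_pos": [35,-1,0],"turn": 0,"jaw": -0.2},
    {"delta_pos": [35,-1,0],"turn": 0,"jaw": -0.2},
    {"delta_pos": [35,-1,0],"turn": 0,"jaw": -0.2},
    {"delta_pos": [35,-1,0],"turn": 0,"jaw": -0.2},
    {"delta_pos": [35,-1,0],"turn": 0,"jaw": -0.2},
    {"delta_pos": [30,0,0],"turn": 0,"jaw": -0.2},
    {"delta_pos": [20,0,0],"turn": 0,"jaw": -0.2},
    {"delta_pos": [10,0,0],"turn": 0,"jaw": -0.2},
  ],
)

```text
time: 24.87
tool_pos: [0.4748, 0.1312, 0.3768]
tcp_rot: [-2.285, -2.153, 0.002]
wrist_force: [0.3, -0.6, -2.1]
width: 0.587
grip_force: 76.5
```

Emit:
drive_tool(
  increments=[
    {"delta_pos": [25,0,0],"turn": 0,"jaw": -0.2},
    {"delta_pos": [0,0,25],"turn": 0,"jaw": -0.2},
    {"delta_pos": [0,0,35],"turn": 0,"jaw": -0.2},
    {"delta_pos": [0,0,30],"turn": 0,"jaw": -0.2},
    {"delta_pos": [0,0,10],"turn": 0,"jaw": -0.2},
    {"delta_pos": [0,0,0],"turn": 0,"jaw": -0.2},
    {"delta_pos": [0,0,0],"turn": 0,"jaw": -0.2},
  ],
)

```text
time: 25.45
tool_pos: [0.4773, 0.1531, 0.2778]
tcp_rot: [-2.288, -2.151, 0.003]
wrist_force: [0.4, -0.4, -1.7]
width: 0.588
grip_force: 76.4
```

```bash
python3 - <<'E'
from h import *
goto([.4773,.1538,.196],1.51)
t=cam('top');c=cam('side')
im=np.hstack([t['pixels'][200:320,200:360],c['pixels'][170:290,230:390]])[:,:,::-1]
cv2.imwrite('pics/pre.png',cv2.resize(im,(800,300),interpolation=cv2.INTER_CUBIC))
E
```

```text
now [0.4773 0.1531 0.2778] a 1.509 tilt 0.1 turn -0.001 shift mm after turn [ 0.7 -0.  81.8]
```

View pics/pre.png

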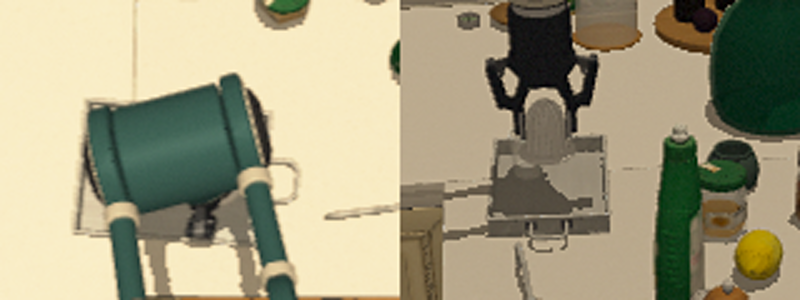

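The cone hangs upright and centred over the loop half of the tray. I'll lower it now, slowly at the end.

Emit:
drive_tool(
  increments=[
    {"delta_pos": [0.5,0,20],"turn": 0,"jaw": -0.2},
    {"delta_pos": [0,0,25],"turn": 0,"jaw": -0.2},
    {"delta_pos": [0,0,18],"turn": 0,"jaw": -0.2},
    {"delta_pos": [0,0,10],"turn": 0,"jaw": -0.2},
    {"delta_pos": [0,0,3],"turn": 0,"jaw": -0.2},
    {"delta_pos": [0,0,0],"turn": 0,"jaw": -0.2},
    {"delta_pos": [0,0,0],"turn": 0,"jaw": -0.2},
  ],
)

```text
time: 26.13
tool_pos: [0.4786, 0.1541, 0.2036]
tcp_rot: [2.287, 2.152, 0.004]
wrist_force: [0.3, -0.3, -1.8]
width: 0.588
grip_force: 76.5
```

Emit:
drive_tool(
  increments=[
    {"delta_pos": [0,0,1.5],"turn": 0,"jaw": -0.2},
    {"delta_pos": [0,0,1.5],"turn": 0,"jaw": -0.2},
    {"delta_pos": [0,0,0],"turn": 0,"jaw": -0.2},
  ],
)

```text
time: 26.38
tool_pos: [0.4779, 0.1539, 0.1997]
tcp_rot: [2.288, 2.152, 0.002]
wrist_force: [0.1, -0.2, -2.7]
width: 0.586
grip_force: 76.5
```

```bash
python3 st.py | head -2
```

```text
tool-frame F [-0.23  0.12  2.69] tq [0.07 0.01 0.01] w 0.586 76.5 q6 0.32
now [0.4779 0.1539 0.1997] a 1.51 tilt 0.07 turn 0.0 shift mm after turn [-441.7   11.6  -75.3]
```

Emit:
drive_tool(
  increments=[
    {"delta_pos": [0,0,1.2],"turn": 0,"jaw": -0.2},
    {"delta_pos": [0,0,1.2],"turn": 0,"jaw": -0.2},
    {"delta_pos": [0,0,1],"turn": 0,"jaw": -0.2},
    {"delta_pos": [0,0,0],"turn": 0,"jaw": -0.2},
  ],
)

```text
time: 26.77
tool_pos: [0.4777, 0.1538, 0.1962]
tcp_rot: [2.288, 2.153, -0.0]
wrist_force: [-2.2, -0.8, 3.1]
width: 0.59
grip_force: 77.0
```

```bash
python3 st.py | head -2
```

```text
tool-frame F [-0.89 -2.18 -3.07] tq [-0.07  0.41  0.01] w 0.59 77.0 q6 0.32
now [0.4777 0.1538 0.1962] a 1.51 tilt 0.01 turn 0.0 shift mm after turn [-441.6   11.6  -78.8]
```

It is on the tray floor, so I'll release and retreat.

Emit:
drive_tool(
  increments=[
    {"delta_pos": [0,0,0],"turn": 0,"jaw": 0.3},
    {"delta_pos": [0,0,0],"turn": 0,"jaw": 0.45},
    {"delta_pos": [0,0,0],"turn": 0,"jaw": 0.55},
    {"delta_pos": [0,0,0],"turn": 0,"jaw": 0.55},
    {"delta_pos": [0,0,0],"turn": 0,"jaw": 0.55},
  ],
)

```text
time: 27.23
tool_pos: [0.4776, 0.1539, 0.1957]
tcp_rot: [2.288, 2.153, 0.0]
wrist_force: [0.2, -0.8, -0.5]
width: 0.776
grip_force: 0.0
```

Emit:
drive_tool(
  increments=[
    {"delta_pos": [0,0,-8],"turn": 0,"jaw": 0.55},
    {"delta_pos": [0,0,-15],"turn": 0,"jaw": 0.55},
    {"delta_pos": [0,0,-25],"turn": 0,"jaw": 0.55},
    {"delta_pos": [0,0,-35],"turn": 0,"jaw": 0.55},
    {"delta_pos": [0,0,-38],"turn": 0,"jaw": 0.55},
    {"delta_pos": [0,0,-38],"turn": 0,"jaw": 0.55},
    {"delta_pos": [0,0,-30],"turn": 0,"jaw": 0.55},
  ],
)

```text
time: 27.82
tool_pos: [0.4776, 0.1539, 0.3886]
tcp_rot: [2.287, 2.152, 0.005]
wrist_force: [0.7, 0.9, 1.3]
width: 0.774
grip_force: 0.0
```

Emit:
drive_tool(
  increments=[
    {"delta_pos": [-30,0,0],"turn": 0,"jaw": 0.55},
    {"delta_pos": [-38,0,0],"turn": 0,"jaw": 0.55},
    {"delta_pos": [-38,0,0],"turn": 0,"jaw": 0.55},
    {"delta_pos": [-38,0,0],"turn": 0,"jaw": 0.55},
    {"delta_pos": [-38,0,0],"turn": 0,"jaw": 0.55},
    {"delta_pos": [-38,0,0],"turn": 0,"jaw": 0.55},
    {"delta_pos": [-25,0,0],"turn": 0,"jaw": 0.55},
    {"delta_pos": [0,0,0],"turn": 0,"jaw": 0.55},
  ],
)

```text
time: 28.48
tool_pos: [0.4621, -0.0944, 0.3855]
tcp_rot: [2.291, 2.146, -0.001]
wrist_force: [0.1, -0.0, -0.2]
width: 0.779
grip_force: 0.0
```

```bash
python3 - <<'E'
from h import *
print(bot.read_state()['wrist_force'].round(1))
t=cam('top');c=cam('side')
im=np.hstack([t['pixels'][170:330,200:500],c['pixels'][160:400,230:400][:160*240//240].copy() if 0 else cv2.resize(c['pixels'][170:400,230:400],(118,160))])[:,:,::-1]
A=cv2.resize(t['pixels'][170:330,200:500][:,:,::-1],(790,421),interpolation=cv2.INTER_CUBIC)
B=cv2.resize(c['pixels'][170:395,230:400][:,:,::-1],(425,562),interpolation=cv2.INTER_CUBIC)
A=cv2.resize(A,(374,200)); A=cv2.copyMakeBorder(A,0,362,0,0,cv2.BORDER_CONSTANT)
cv2.imwrite('pics/end.png',np.hstack([A,B]))
E
```

```text
[ 0.1 -0.  -0.2]
```

View pics/end.png

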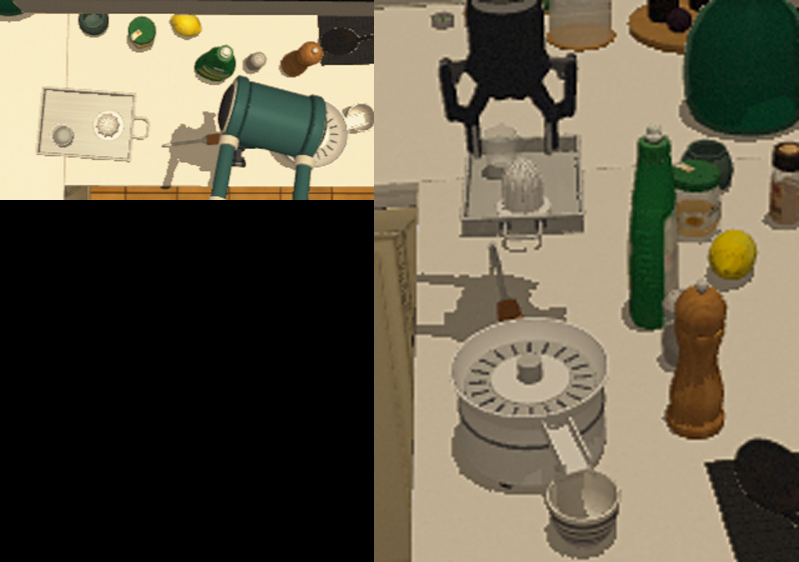

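The cone stands upright in the tray beside the upright glass. The spindle is bare, the juicer and cup are where they stood, and the hook lies on the worktop off the tray. I'll hand it in.

```bash
python3 -c "
from workcell import bot
print(bot.finish_job())"
```

```text
the job is handed in; nothing more can be done
None
```

The job is handed in at about 28 s of the 72 s allowed: the tray was hooked clear of the cabinet with the glass upright, the hook laid on the worktop, and the reamer twisted off and stood upright in the tray; the last pictures show the juicer, cup and bottle still in place.

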